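Kit up the ukulele glue-up caddy

ROBOT

A 6-joint arm with a two-finger parallel gripper is mounted at the origin on the work surface. World frame = base frame: x ahead of the robot, y to its left, z up, the work surface at z = 0. Lengths are in mm, angles in rad, forces in N, time in s.
With the tool pointing down it reaches from about 300 to 775 mm from the base axis. Payload 14.6 kg.
Tool frame: the origin (TCP) lies midway between the tips of the shut fingers; the grasp point (between the pads) lies 19 mm behind it; z points along the fingers, y is the direction in which the jaws open and shut (so a half turn about z gives the same grasp; the last joint's range is limited). The gripper opens to 94 mm and grips with 3 to 60 N. Pads are 16 mm wide; open, the fingers measure 119 mm over their backs; the gripper's body (75 mm by 177 mm) begins 78 mm behind the grasp point.
Start: joints at [1.262, 0.3, 1.521, -0, 1.321, -0.067], TCP at [131.696, 533.99, 205.446] pointing down, gripper open.
Joint ranges: [-3.03, 3.03], [-0.79, 2.21], [0.23, 2.52], [-1.04, 4.18], [0, 3.07], [-2.55, 2.55]. Speed limits (rad/s): [2.22, 2.22, 2.57, 3.14, 3.14, 3.14].

INTERFACE

Orientations are given as [roll, pitch, yaw] about the fixed x, y, z axes, in that order (R = Rz(yaw) Ry(pitch) Rx(roll)).
In Python, from cell import read_state, camera, get_calibration, sign_off gives the robot as it stands.
- The arm moves only by the tool carry_out, never from a script. Its argument "series" is a list of rows, each an object with "delta_pos": the shift along the world's x, y, z in mm, a list of three; "turn": the turn, a rotation vector about the world's x, y, z in rad, a list of three; "hand": the opening, from 0 (shut) to 1 (fully open). A call has 1 to 8 rows; each row is the pose to reach, as a shift and turn from the pose commanded when the call began; what a row does not reach only later rows make up. A row lasts 1/8 s, in which the tool goes at most 62.5 mm and 10.7 degrees, less where a joint would pass 70% of its speed; a pose out of reach is approached as far as the arm can. A call with a gripper value outside its range is refused whole. The fingers move at their own pace and stop on an object; "squeeze" is the grip in N (left out, the last holds). Time passes only in rows, so rows that repeat a pose let the fingers close. It gives the time, the measured TCP pose, the force and the opening at its end, in the units of the state.
- read_state(): the state, without advancing time (a new reading comes with each control period).
- camera(name): name is "scene" or "top" or "wrist"; returns the picture (420x560x3 uint8, red, green, blue); there is no depth.
- get_calibration(name): a dict with "intrinsics" (3x3 intrinsics, pixels), "pose" (4x4, takes a point from camera to world coordinates). Camera axes: x right, y down, z forward; pixel columns grow to the right and rows downward; lengths in mm; the calibration is good to about 2 mm. A picture is of the moment at which its call begins: read the wrist's pose just before it. get_calibration takes no time and is no camera call; for the wrist camera it gives the pose at the moment of the call.
- sign_off(): hands the job in, once; it reports no verdict.
The state is a dict: "clock": time; "joints": joint angles; "qd": joint speeds; "effort": joint torques, N m; "eef_pos": TCP position; "eef_rot": TCP orientation; "wrist_force": force on the tool from outside, world axes, zero at the start; "moment": the same for the moment, N m; "finger_gap": finger opening in mm.
Only numpy, scipy, OpenCV 4.12 (cv2) and the standard library are available. Lean on these libraries where they do the work, as an engineer would, in place of code of your own. Each camera call takes 0.05 s, during which the arm holds its last target.

TASK

Set out the next ukulele glue-up in the flat caddy: drop the soundhole ring over the short post, lay the bridge flat and right way up, lengthwise in the long low trough, stand the footed heel block on its foot in the square-cornered bin, and stand the little spool clamp upright in the round metal cup. The solid disc and the plain bar are only uncut blanks: leave them where they lie.

Things in the scene. Friction and masses are not known exactly. Their poses are not given: they have to be found in the camera images.
- bridge: Finished ukulele bridge, dark wood, loose, lying flat: 88 long (x) x 22 wide (y); thin wings 6 high at both ends, raised middle 44 long, 22 wide and 12 high with a thin pale strip along the top. Origin: centre of underside, z up. About 30 g. Easily taken across its 22 width at the raised middle.
- ring: Soundhole ring, pale wood, loose, lying flat: outer diameter 66, hole diameter 50, 8 thick; it has an open hole, unlike the disc. Origin: centre of underside, z up. About 20 g. Can be taken across its outer diameter in any direction; one neighbour or another may lie about 100 mm away, centre to centre.
- heel: Heel block, pale wood, loose, L-shaped, standing on its foot: footprint 50 (x) x 36 (y). Upright part 28 (x) x 36 (y) x 52 high, its centre at x = -11 from the origin; flat foot 14 high on the +x side, x = +3 to +25. Origin: centre of the footprint at the underside, z up. About 60 g. Can be taken across its 36 width at the upright part.
- spool: Small spool clamp, loose, standing upright: two pale wooden discs of diameter 38 and 18 thick, one at the foot (0 to 18 high), one at the top (44 to 62 high), joined by a steel rod of diameter 8; total height 64 with its nut. Origin: centre of underside, z up. About 70 g.
- disc: Look-alike, to be left: solid uncut disc, pale wood, diameter 66, 8 thick, no hole. Loose, origin at centre of underside.
- bar: Look-alike, to be left: plain uncut bridge blank, dark wood bar 88 (x) x 22 (y) x 12 high over its whole length, no wings or strip. Loose, origin at centre of underside.
- trough: Place for the bridge: long low open trough of mid-brown wood in the caddy, fixed: inside 116 (x) x 56 (y), walls 3 thick; inner floor 4 above its origin, wall tops 10 above its origin. Origin: centre of underside, x along its length, z up. It stands on the 6 thick floor of the caddy.
- post: Place for the ring: round mid-brown wooden foot of diameter 80 and 6 thick, with an upright pale post of diameter 22 in its middle, post top 26 above its origin. Fixed in the caddy, a shallow square plywood tray (270 x 270, rim 14 high) holding the four places 126 apart, 2 x 2, in any order. The ring goes over the post and lies on the foot. Origin: centre of underside, z up.
- bin: Place for the heel block: open rectangular bin of mid-brown wood in the caddy, fixed: inside 78 (x) x 66 (y), walls 4 thick; inner floor 4 above its origin, wall tops 22 above its origin. The heel block may face either way. Origin: centre of underside, z up.
- cup: Place for the spool clamp: low round metal cup in the caddy, fixed: outer diameter 74, inner diameter 66; inner floor 4 above its origin, rim 28 above its origin. Origin: centre of underside, z up.
There are look-alikes about, which are no part of the job. Leave any purple or yellow look-alike of the ring alone.

How it is judged (in metres and radians):
At the end, for the whole second after the job is handed in: Ring flat on the post's foot (18 mm); bridge flat, right way up in the trough (26 mm, 0.4 rad); heel block on its foot on the bin floor (30 mm); spool clamp upright on the cup floor (18 mm); tilts under 0.15 rad, all at rest; disc and bar within 25 mm of where they lay (horizontal distance between ring and post below 0.018 m and horizontal distance between spool and cup below 0.018 m and horizontal distance between bridge and trough below 0.026 m and horizontal distance between heel and bin below 0.03 m and angle between the x axis of bridge and the x axis of trough, either way round below 0.4 rad and z of ring in the frame of post below 0.018 m and linear speed of each of ring, spool, bridge, heel below 0.02 m/s and (angle between ring's own z axis and vertical below 0.15 rad or angle between ring's own z axis and vertical above 2.99 rad) and z of spool in the frame of cup below 0.009 m and angle between each of spool, bridge, heel's own z axis and vertical below 0.15 rad and z of bridge in the frame of trough below 0.009 m and z of heel in the frame of bin below 0.009 m and distance of each of disc, bar from where it was at the start of the episode below 0.025 m); the robot touches nothing.
It fails at once if the solid disc is moved more than 25 mm (distance of disc from where it was at the start of the episode above 0.025 m).
It fails at once if the plain bar is moved more than 25 mm (distance of bar from where it was at the start of the episode above 0.025 m).
It also fails if it takes over 120 s, if anything falls off the work surface, if the arm or the gripper's body presses on something with over 40 N, if the wrist force passes 120 N, or if a joint passes its speed limit or range.

## Working session

There is one attempt and no reset: what is moved stays moved. The work goes in short steps, Python scripts to look and compute and a tool call to move; the robot and the scene stay as the last step left them, time stands still between calls to the robot, and variables do not carry over. Pictures are saved under pics/ and viewed, and the job is handed in when it is done.

Besides the shell and the picture viewer there is one more tool, called by a JSON object that holds its "op" and its "data", one argument or row to a line. carry_out: Moves the arm, as the interface text tells. Its arguments: {"type":"object","properties":{"series":{"type":"array"},"squeeze":{"type":"number"}},"required":["series"]}

```bash
mkdir -p pics; ls; python3 - <<'E'
from cell import *
import cv2
for n in ("scene","top","wrist"):
    c=get_calibration(n); print(n,c)
    cv2.imwrite(f"pics/{n}0.png",camera(n)[:,:,::-1])
print(read_state())
E
```

```text
pics
scene {'intrinsics': array([[474.29324473,   0.        , 282.95719788],
       [  0.        , 474.29324473, 212.38590819],
       [  0.        ,   0.        ,   1.        ]]), 'pose': array([[ 5.45783892e-01,  6.67303078e-01, -5.06780568e-01,
         1.12777490e+03],
       [ 8.37919088e-01, -4.37097481e-01,  3.26859901e-01,
        -3.93241563e+02],
       [-3.39789188e-03, -6.03035980e-01, -7.97706751e-01,
         8.75917213e+02],
       [ 0.00000000e+00,  0.00000000e+00,  0.00000000e+00,
         1.00000000e+00]])}
top {'intrinsics': array([[426.55476655,   0.        , 285.55364722],
       [  0.        , 426.55476655, 214.09869759],
       [  0.        ,   0.        ,   1.        ]]), 'pose': array([[-4.47725694e-03, -9.86470960e-01,  1.63874951e-01,
         4.00323849e+02],
       [-9.99878104e-01,  6.86746706e-03,  1.40219456e-02,
        -4.55466643e+01],
       [-1.49576479e-02, -1.63792196e-01, -9.86381460e-01,
         1.14733979e+03],
       [ 0.00000000e+00,  0.00000000e+00,  0.00000000e+00,
         1.00000000e+00]])}
wrist {'intrinsics': array([[354.34714102,   
[... 436 characters left out ...]
 0.00000000e+00,
         1.00000000e+00]])}
{'clock': 0.15, 'joints': array([ 1.26239050e+00,  3.00367991e-01,  1.52141816e+00,  7.89495601e-06,
        1.32067808e+00, -6.66048713e-02]), 'qd': array([-0.00059269, -0.00180132, -0.00124885, -0.00067809, -0.00059222,
       -0.00030338]), 'effort': array([-1.63513455e-04, -5.31957436e+01, -3.52821136e+01,  7.07949791e-02,
        2.35912035e-02, -1.46362408e-04]), 'eef_pos': array([131.64493436, 533.82021481, 205.01180731]), 'eef_rot': array([-3.14072352e+00, -6.56388101e-05,  2.89978971e+00]), 'wrist_force': array([0.54391186, 0.64358674, 0.70194773]), 'moment': array([-0.02934447,  0.01030931,  0.05209622]), 'finger_gap': 93.70269846246022}
```

View pics/scene0.png

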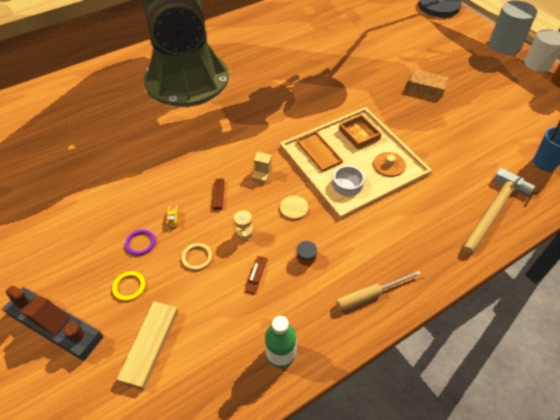

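View pics/top0.png

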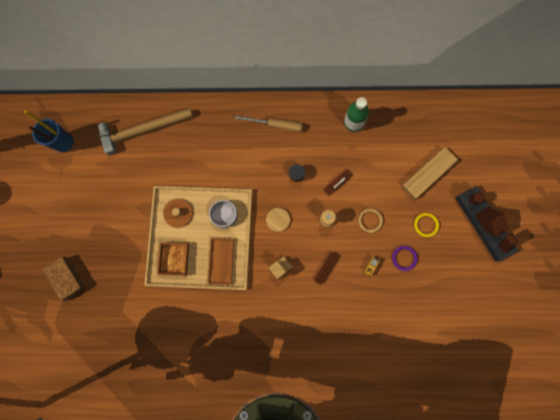

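View pics/wrist0.png

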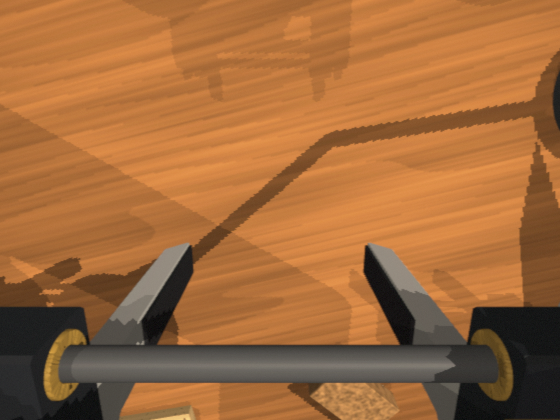

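Scene and top views show: ring (top 371,220; open hole), disc (278,220; solid), spool (328,217), heel (281,268), bridge candidates (338,182; pale strip) and (327,267; plain), purple ring (405,258), yellow ring (427,225). The caddy is at about (200,238), with the post top-left, cup top-right, bin bottom-left and trough bottom-right. I'll enlarge these next.

```bash
cat > h.py <<'E'
import numpy as np, cv2
from cell import *
def ray(n,u,v,c=None):
    c=c or get_calibration(n); K,P=c["intrinsics"],c["pose"]
    d=P[:3,:3]@np.linalg.solve(K,[u,v,1.]); return P[:3,3],d
def plane(n,u,v,z,c=None):
    o,d=ray(n,u,v,c); return o+d*(z-o[2])/d[2]
def tri(*obs):
    A=np.zeros((3,3));b=np.zeros(3)
    for n,u,v,*c in obs:
        o,d=ray(n,u,v,*c); d=d/np.linalg.norm(d); M=np.eye(3)-np.outer(d,d); A+=M;b+=M@o
    p=np.linalg.solve(A,b)
    res=[np.linalg.norm(np.cross((p-ray(n,u,v,*c)[0]),ray(n,u,v,*c)[1]/np.linalg.norm(ray(n,u,v,*c)[1]))) for n,u,v,*c in obs]
    return p,res
def crop(img,x0,y0,w,h,k,name):
    cv2.imwrite(name,cv2.resize(img[y0:y0+h,x0:x0+w],None,fx=k,fy=k,interpolation=cv2.INTER_CUBIC))
E
python3 - <<'E'
from h import *
t=cv2.imread("pics/top0.png");s=cv2.imread("pics/scene0.png")
crop(t,255,165,200,125,4,"pics/t_obj.png"); crop(t,140,180,120,115,5,"pics/t_cad.png")
crop(s,120,140,200,150,4,"pics/s_obj.png"); crop(s,275,100,160,120,5,"pics/s_cad.png")
E
```

```text
(no output)
```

View pics/t_obj.png

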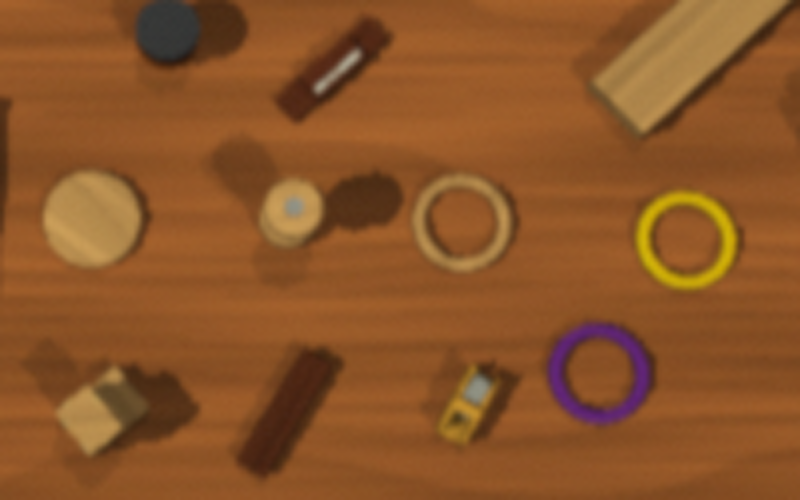

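View pics/t_cad.png

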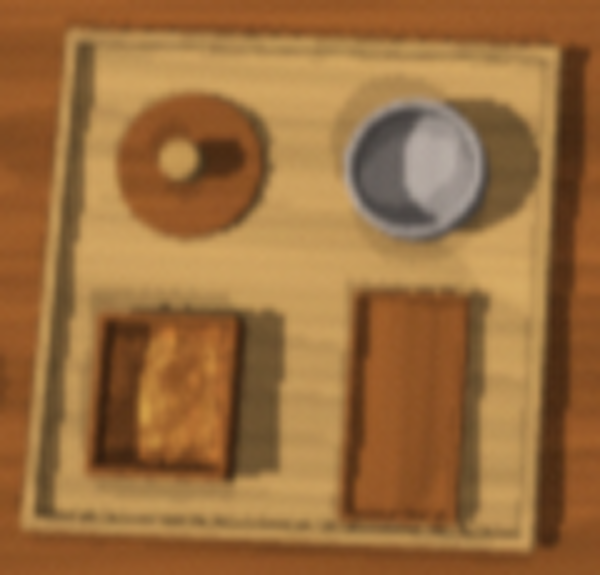

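View pics/s_obj.png

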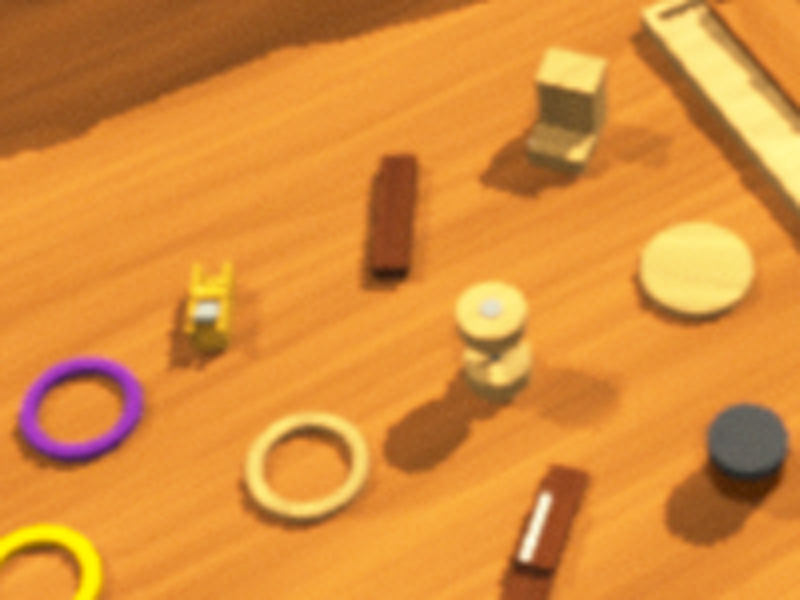

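View pics/s_cad.png

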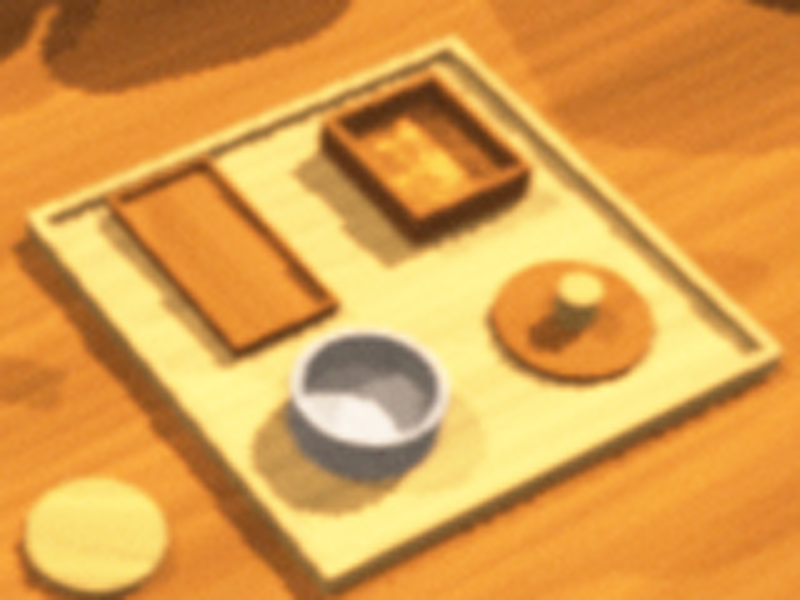

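The object at (338,182) has the pale strip and thin wings, so it's the bridge. The one at (327,267) is plain, so it's the bar. (371,220) is pale with an open hole, so it's the ring; (278,220) is the solid disc, and the purple and yellow rings are decoys. Next I'll triangulate.

```bash
python3 - <<'E'
from h import *
np.set_printoptions(precision=1,suppress=True)
T=lambda x,y:("top",255+(x+.5)/4-.5,165+(y+.5)/4-.5)
S=lambda x,y:("scene",120+(x+.5)/4-.5,140+(y+.5)/4-.5)
TC=lambda x,y:("top",140+(x+.5)/5-.5,180+(y+.5)/5-.5)
SC=lambda x,y:("scene",275+(x+.5)/5-.5,100+(y+.5)/5-.5)
P={"ring":(T(463,222),S(307,466)),"disc":(T(93,218),S(697,268)),"strip":(T(338,72),S(536,527)),
"nut":(T(293,206),S(490,308)),
"posttop":(TC(179,160),SC(580,290)),"cuprim":(TC(416,170),SC(370,388)),
"binTL":(TC(97,316),SC(520,170)),"binBL":(TC(90,477),SC(432,78)),"binTR":(TC(243,314),SC(418,230)),"binBR":(TC(232,479),SC(325,125)),
"trTL":(TC(356,293),SC(335,302)),"trBR":(TC(456,515),SC(110,203)),"trTR":(TC(468,293),SC(235,350)),"trBL":(TC(342,515),SC(207,162)),
"cadTL":(TC(72,32),SC(778,350)),"cadTR":(TC(560,47),SC(330,583)),"cadBL":(TC(24,528),SC(455,40)),"cadBR":(TC(530,549),SC(32,217))}
for k,(a,b) in P.items():
    p,r=tri(a,b); print(k,p,r[0])
print("strip ends",plane(*T(315,92),12),plane(*T(361,51),12))
print("bridge ends",plane(*T(286,106),6),plane(*T(383,32),6))
print("post foot",plane(*TC(191,165),12),"bar",plane(*T(289,411),12))
E
```

```text
ring [ 572.  -257.5    6.5] 0.5429277366138774
disc [576.2  -8.    8.3] 0.5791568208696308
strip [ 674.9 -175.4   12.8] 0.47522145202769694
nut [ 574.1 -139.2   64.2] 0.4391199327717445
posttop [594.7 264.1  31.4] 0.2459853806646424
cuprim [588.8 138.1  31.8] 1.1345424404450735
binTL [510.2 303.   25.1] 3.393036645612924
binBL [427.8 307.   23.1] 0.3786073043527971
binTR [513.1 229.4  23.3] 0.5044282545724049
binBR [427.3 233.3  25.8] 2.3072145399169988
trTL [524.3 170.3  15.3] 0.34044718573716665
trBR [407.  114.7  17.2] 0.17068502585665787
trTR [523.7 110.   16. ] 0.6701403834150687
trBL [407.4 175.4  14.6] 0.055979332633917606
cadTL [668.7 329.7  16.5] 0.31454634630100864
cadTR [659.4  63.5  12. ] 0.7082405900117159
cadBL [401.9 344.6  12.8] 1.063991977215599
cadBR [389.7  77.   13.1] 0.8484557516050754
strip ends [ 661.1 -159.9   12. ] [ 689.5 -191.9   12. ]
bridge ends [ 652.8 -140.5    6. ] [ 704.3 -208.2    6. ]
post foot [595.1 262.7  12. ] bar [ 445.6 -137.9   12. ]
```

{"op": "carry_out", "data": {
  "series": [
    {"delta_pos":[190,-320,60],"turn":[0,0,-0.75],"hand":1},
    {"delta_pos":[190,-320,60],"turn":[0,0,-0.75],"hand":1},
    {"delta_pos":[190,-320,60],"turn":[0,0,-0.75],"hand":1},
    {"delta_pos":[190,-320,60],"turn":[0,0,-0.75],"hand":1},
    {"delta_pos":[190,-320,60],"turn":[0,0,-0.75],"hand":1},
    {"delta_pos":[190,-320,60],"turn":[0,0,-0.75],"hand":1},
    {"delta_pos":[190,-320,60],"turn":[0,0,-0.75],"hand":1},
    {"delta_pos":[190,-320,60],"turn":[0,0,-0.75],"hand":1}
  ]
}}

```text
clock: 1.15
eef_pos: [321.6, 214.1, 265.3]
eef_rot: [-3.141, -0.0, 2.149]
wrist_force: [-0.4, 1.1, -0.3]
finger_gap: 94.0
```

{"op": "carry_out", "data": {
  "series": [
    {"delta_pos":[180,-320,60],"turn":[0,0,-0.75],"hand":1},
    {"delta_pos":[180,-320,60],"turn":[0,0,-0.75],"hand":1},
    {"delta_pos":[180,-320,60],"turn":[0,0,-0.75],"hand":1},
    {"delta_pos":[180,-320,60],"turn":[0,0,-0.75],"hand":1},
    {"delta_pos":[180,-320,60],"turn":[0,0,-0.75],"hand":1},
    {"delta_pos":[180,-320,60],"turn":[0,0,-0.75],"hand":1},
    {"delta_pos":[180,-320,60],"turn":[0,0,-0.75],"hand":1},
    {"delta_pos":[180,-320,60],"turn":[0,0,-0.75],"hand":1}
  ]
}}

```text
clock: 2.15
eef_pos: [501.8, -104.3, 324.8]
eef_rot: [-3.14, -0.0, 1.402]
wrist_force: [0.2, 0.4, -0.2]
finger_gap: 94.3
```

```bash
cat >> h.py <<'E'
import pickle
def wshot(name):
    st=read_state(); c=get_calibration("wrist"); im=camera("wrist")[:,:,::-1].copy()
    cv2.imwrite(f"pics/{name}.png",im); pickle.dump(c,open(f"pics/{name}.pkl","wb"))
    print(name,"t",st["clock"],"tcp",np.round(st["eef_pos"],1),np.round(st["eef_rot"],3),"gap",round(st["finger_gap"],1)); return im,c
E
python3 - <<'E'
from h import *
wshot("w1")
E
```

```text
w1 t 2.15 tcp [ 501.8 -104.3  324.8] [-3.14  -0.     1.402] gap 94.3
```

View pics/w1.png

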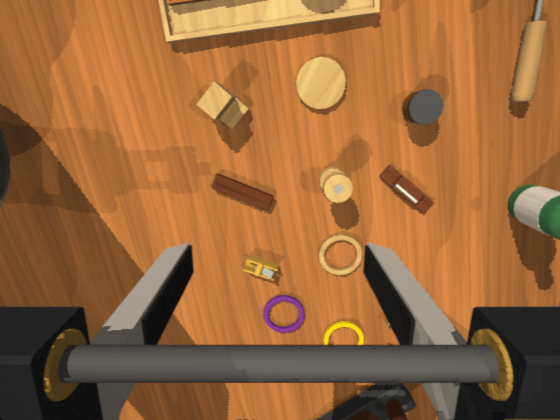

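The wrist view shows all of them: heel (220,105), bridge with pale strip (406,189), ring (341,255), spool (338,188), disc (321,83), bar (243,192). Enlarging now to refine.

```bash
python3 - <<'E'
from h import *
im=cv2.imread("pics/w1.png")
a=cv2.resize(im[65:145,180:280],None,fx=4,fy=4,interpolation=2);b=cv2.resize(im[150:230,360:460],None,fx=4,fy=4,interpolation=2)
c=cv2.resize(im[150:290,300:400],None,fx=4,fy=4,interpolation=2)
o=np.zeros((600,800,3),np.uint8);o[:320,:400]=a;o[:280,400:]=b[:280];cv2.imwrite("pics/w1c.png",np.hstack([np.vstack([a,b])[:600],c[:600] if c.shape[0]>=600 else np.vstack([c,np.zeros((600-c.shape[0],400,3),np.uint8)])]))
E
```

```text
(no output)
```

View pics/w1c.png

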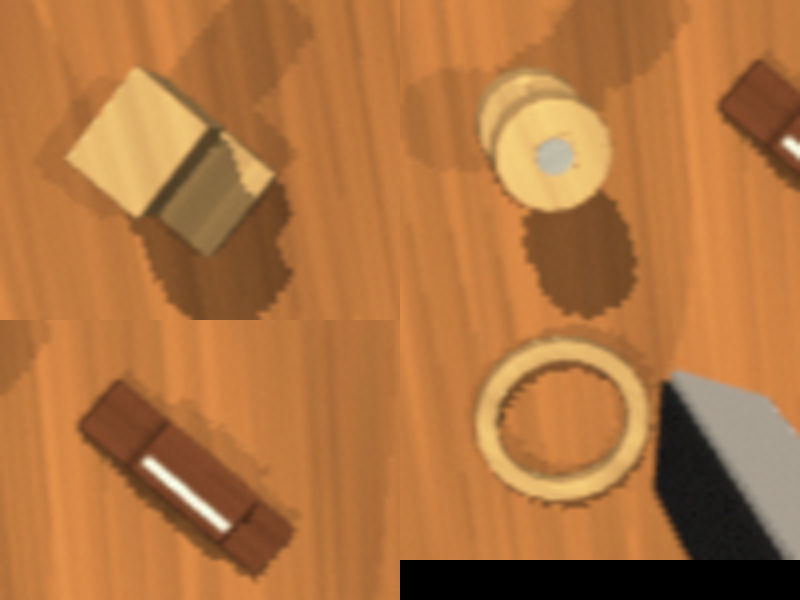

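```bash
python3 - <<'E'
from h import *
np.set_printoptions(precision=1,suppress=True)
c=pickle.load(open("pics/w1.pkl","rb"))
f=lambda x0,y0:(lambda x,y:("wrist",x0+(x+.5)/4-.5,y0+(y+.5)/4-.5,c))
A=f(180,65);B=f(360,150-80);C=f(300-100,150)
T=lambda x,y:("top",255+(x+.5)/4-.5,165+(y+.5)/4-.5)
S=lambda x,y:("scene",120+(x+.5)/4-.5,140+(y+.5)/4-.5)
pl=lambda q,z:plane(q[0],q[1],q[2],z,q[3])
for n,*o in [("heelL",A(137,68),T(57,413)),("heelB",A(66,157),T(93,453)),("strip",B(187,496),T(338,72),S(536,527)),("nut",C(556,156),T(293,206),S(490,308)),("ring",C(563,419),T(463,222),S(307,466))]:
    print(n,*tri(*o))
h=np.array([pl(A(*p),52) for p in [(137,68),(216,130),(140,216),(66,157)]]);print("heeltop",h,h.mean(0))
g=np.array([pl(A(*p),14) for p in [(274,175),(210,256)]]);print("foot",g,g.mean(0))
d=g.mean(0)-h.mean(0);print("heel yaw",np.arctan2(d[1],d[0]),np.hypot(d[0],d[1]))
for i in range(4):
    e=h[(i+1)%4]-h[i];print("edge",np.hypot(*e[:2]),np.arctan2(e[1],e[0]))
e=pl(B(228,529),12)-pl(B(145,461),12);print("strip",np.arctan2(e[1],e[0]),(pl(B(228,529),12)+pl(B(145,461),12))/2)
w=np.array([pl(B(*p),6) for p in [(122,379),(80,428),(294,527),(258,577)]]);print(w,w.mean(0));e=w[2:].mean(0)-w[:2].mean(0);print(np.arctan2(e[1],e[0]),np.hypot(*e[:2]))
print("ring",pl(C(563,419),8),"spool",pl(C(553,153),62), "purple",pl(("wrist",284,314,c),8))
E
```

```text
heelL [443.6  13.9  54. ] [np.float64(0.8387994053171121), np.float64(0.8387994053171106)]
heelB [418.1  -8.4  60.1] [np.float64(1.5577194828973737), np.float64(1.557719482897379)]
strip [ 674.9 -175.3   12.6] [np.float64(0.09189618526890499), np.float64(0.5132473248993102), np.float64(0.44438655880581246)]
nut [ 573.9 -139.    63.7] [np.float64(0.41239893821205165), np.float64(0.4076086312484114), np.float64(0.6095722902273478)]
ring [ 571.7 -257.1    5.3] [np.float64(0.9730761535584453), np.float64(1.1682172551551564), np.float64(0.35775533583472063)]
heeltop [[443.4  14.9  52. ]
 [463.2  -6.6  52. ]
 [434.9 -27.5  52. ]
 [416.4  -6.5  52. ]] [439.5  -6.4  52. ]
foot [[475.  -22.3  14. ]
 [448.6 -44.5  14. ]] [461.8 -33.4  14. ]
heel yaw -0.8801645794427614 34.99249915134222
edge 29.243532886959766 -0.8251198275847736
edge 35.2524379922543 -2.505323060051418
edge 27.97504692285529 2.2948711503643024
edge 34.53347760068478 0.6710663629993802
strip -0.8301423762304727 [ 675.  -175.1   12. ]
[[ 657.4 -130.8    6. ]
 [ 641.2 -145.8    6. ]
 [ 714.5 -195.4    6. ]
 [ 700.6 -212.3    6. ]] [ 678.4 -171.1    6. ]
-0.8442133044414397 87.70149846507321
ring [ 571.4 -254.8    8. ] spool [ 573.2 -137.9   62. ] purple [ 470.4 -342.     8. ]
```

{"op": "carry_out", "data": {
  "series": [
    {"delta_pos":[-62,100,-205],"turn":[0,0,0.87],"hand":1},
    {"delta_pos":[-62,100,-205],"turn":[0,0,0.87],"hand":1},
    {"delta_pos":[-62,100,-205],"turn":[0,0,0.87],"hand":1},
    {"delta_pos":[-62,100,-205],"turn":[0,0,0.87],"hand":1},
    {"delta_pos":[-62,100,-205],"turn":[0,0,0.87],"hand":1},
    {"delta_pos":[-62,100,-205],"turn":[0,0,0.87],"hand":1}
  ]
}}

```text
clock: 2.95
eef_pos: [439.3, -4.6, 120.7]
eef_rot: [3.141, 0.0, 2.271]
wrist_force: [-0.8, 0.2, 0.1]
finger_gap: 94.1
```

```bash
python3 - <<'E'
from h import *
wshot("w2")
E
```

```text
w2 t 2.95 tcp [439.3  -4.6 120.7] [3.141 0.    2.271] gap 94.1
```

View pics/w2.png

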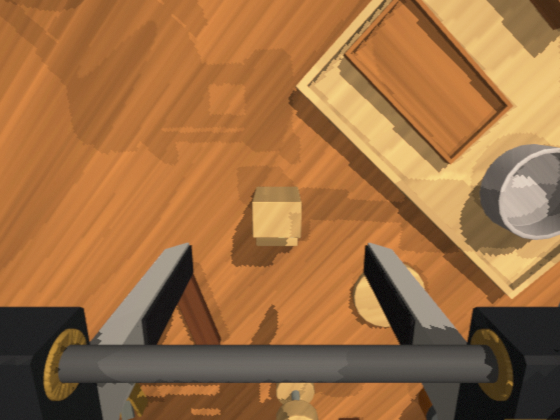

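Heel is squarely between the jaws (277,215), with the disc and bar clear of the fingers. Descending and gripping.

{"op": "carry_out", "data": {
  "series": [
    {"delta_pos":[0,0,-60],"turn":[0,0,0],"hand":1},
    {"delta_pos":[0,0,-100],"turn":[0,0,0],"hand":1},
    {"delta_pos":[0,0,-100],"turn":[0,0,0],"hand":1},
    {"delta_pos":[0,0,-100],"turn":[0,0,0],"hand":0},
    {"delta_pos":[0,0,-100],"turn":[0,0,0],"hand":0},
    {"delta_pos":[0,0,-100],"turn":[0,0,0],"hand":0},
    {"delta_pos":[0,0,-100],"turn":[0,0,0],"hand":0},
    {"delta_pos":[0,0,-100],"turn":[0,0,0],"hand":0}
  ],
  "squeeze": 20
}}

```text
clock: 4.0
eef_pos: [439.7, -6.0, 20.6]
eef_rot: [3.141, 0.0, 2.27]
wrist_force: [0.5, 0.3, 0.1]
finger_gap: 47.4
```

{"op": "carry_out", "data": {
  "series": [
    {"delta_pos":[0,0,0],"turn":[0,0,0],"hand":0},
    {"delta_pos":[0,0,0],"turn":[0,0,0],"hand":0},
    {"delta_pos":[0,0,0],"turn":[0,0,0],"hand":0},
    {"delta_pos":[0,0,0],"turn":[0,0,0],"hand":0}
  ]
}}

```text
clock: 4.5
eef_pos: [439.7, -6.0, 20.5]
eef_rot: [-3.142, -0.0, 2.27]
wrist_force: [0.0, -0.6, 1.1]
finger_gap: 36.0
```

{"op": "carry_out", "data": {
  "series": [
    {"delta_pos":[0,0,60],"turn":[0,0,0],"hand":0},
    {"delta_pos":[0,0,90],"turn":[0,0,0],"hand":0},
    {"delta_pos":[19,275,90],"turn":[0,0,0.825],"hand":0},
    {"delta_pos":[19,275,90],"turn":[0,0,0.825],"hand":0},
    {"delta_pos":[19,275,90],"turn":[0,0,0.825],"hand":0},
    {"delta_pos":[19,275,90],"turn":[0,0,0.825],"hand":0},
    {"delta_pos":[19,275,90],"turn":[0,0,0.825],"hand":0},
    {"delta_pos":[19,275,90],"turn":[0,0,0.825],"hand":0}
  ]
}}

```text
clock: 5.5
eef_pos: [458.3, 270.2, 110.0]
eef_rot: [-3.141, -0.001, 3.097]
wrist_force: [-0.4, -1.3, -0.1]
finger_gap: 35.9
```

```bash
python3 - <<'E'
from h import *
wshot("w3")
E
```

```text
w3 t 5.5 tcp [458.3 270.2 110. ] [-3.141e+00 -1.000e-03  3.097e+00] gap 35.9
```

View pics/w3.png

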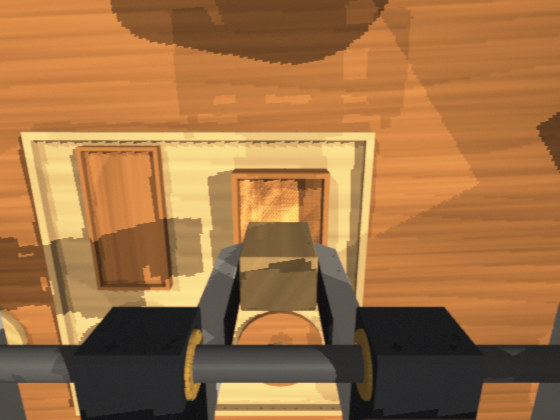

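```bash
python3 - <<'E'
from h import *
np.set_printoptions(precision=1,suppress=True)
c=pickle.load(open("pics/w3.pkl","rb"))
for n,u,v,z in [("binrearL",234,171,28),("binrearR",329,170,28),("trRL",78,149,16),("trRR",158,148,16),("trFL",99,290,16),("trFR",172,288,16),("cadL",22,133,14),("cadR",375,133,14)]: print(n,plane("wrist",u,v,z,c))
E
```

```text
binrearL [423.  238.5  28. ]
binrearR [425.3 309.1  28. ]
trRL [402.7 118.8  16. ]
trRR [404.7 180.1  16. ]
trFL [523.  112.8  16. ]
trFR [523.9 175.7  16. ]
cadL [389.   77.4  14. ]
cadR [401.  346.2  14. ]
```

{"op": "carry_out", "data": {
  "series": [
    {"delta_pos":[-1,1,-40],"turn":[0,0,0],"hand":0},
    {"delta_pos":[-1,1,-65],"turn":[0,0,0],"hand":0},
    {"delta_pos":[-1,1,-75],"turn":[0,0,0],"hand":0},
    {"delta_pos":[-1,1,-79],"turn":[0,0,0],"hand":0},
    {"delta_pos":[-1,1,-79],"turn":[0,0,0],"hand":0}
  ]
}}

```text
clock: 6.18
eef_pos: [458.1, 269.8, 32.1]
eef_rot: [3.141, 0.001, 3.094]
wrist_force: [-0.5, 0.3, -1.1]
finger_gap: 35.9
```

{"op": "carry_out", "data": {
  "series": [
    {"delta_pos":[0,0,0],"turn":[0,0,0],"hand":0.55},
    {"delta_pos":[0,0,0],"turn":[0,0,0],"hand":0.55},
    {"delta_pos":[0,0,0],"turn":[0,0,0],"hand":0.55},
    {"delta_pos":[0,0,0],"turn":[0,0,0],"hand":0.55},
    {"delta_pos":[0,0,60],"turn":[0,0,0],"hand":0.55},
    {"delta_pos":[0,0,120],"turn":[0,0,0],"hand":1},
    {"delta_pos":[0,0,120],"turn":[0,0,0],"hand":1}
  ]
}}

```text
clock: 7.05
eef_pos: [459.3, 270.9, 155.8]
eef_rot: [3.138, 0.007, 3.095]
wrist_force: [0.2, 0.2, 0.4]
finger_gap: 68.2
```

```bash
python3 - <<'E'
from h import *
wshot("w4")
E
```

```text
w4 t 7.05 tcp [459.3 270.9 155.8] [3.138 0.007 3.095] gap 68.2
```

View pics/w4.png

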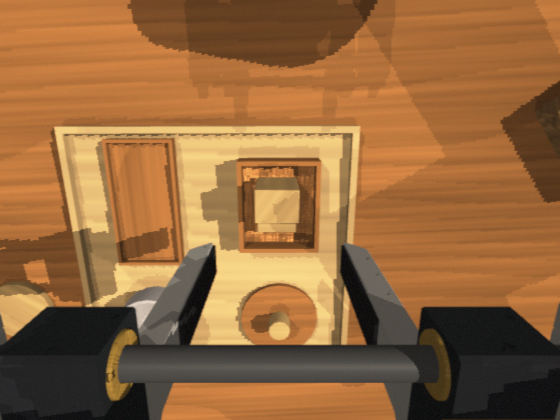

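{"op": "carry_out", "data": {
  "series": [
    {"delta_pos":[217,-445,-30],"turn":[0,0,-0.79],"hand":1},
    {"delta_pos":[217,-445,-30],"turn":[0,0,-0.79],"hand":1},
    {"delta_pos":[217,-445,-30],"turn":[0,0,-0.79],"hand":1},
    {"delta_pos":[217,-445,-30],"turn":[0,0,-0.79],"hand":1},
    {"delta_pos":[217,-445,-30],"turn":[0,0,-0.79],"hand":1},
    {"delta_pos":[217,-445,-30],"turn":[0,0,-0.79],"hand":1},
    {"delta_pos":[217,-445,-30],"turn":[0,0,-0.79],"hand":1},
    {"delta_pos":[217,-445,-30],"turn":[0,0,-0.79],"hand":1}
  ]
}}

```text
clock: 8.1
eef_pos: [674.6, -176.9, 118.9]
eef_rot: [-3.14, -0.002, 2.304]
wrist_force: [0.7, -0.1, 0.9]
finger_gap: 94.1
```

{"op": "carry_out", "data": {
  "series": [
    {"delta_pos":[0,0,0],"turn":[0,0,0],"hand":1},
    {"delta_pos":[0,0,0],"turn":[0,0,0],"hand":1},
    {"delta_pos":[0,0,0],"turn":[0,0,0],"hand":1}
  ]
}}

```text
clock: 8.48
eef_pos: [674.5, -173.6, 121.2]
eef_rot: [-3.141, -0.001, 2.306]
wrist_force: [0.4, -0.5, -0.4]
finger_gap: 93.9
```

```bash
python3 - <<'E'
from h import *
wshot("w5")
E
```

```text
w5 t 8.475 tcp [ 674.5 -173.6  121.2] [-3.141e+00 -1.000e-03  2.306e+00] gap 93.9
```

View pics/w5.png

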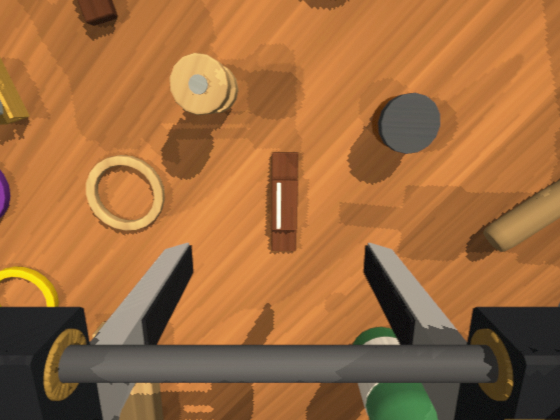

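```bash
python3 - <<'E'
from h import *
np.set_printoptions(precision=1,suppress=True)
c=pickle.load(open("pics/w5.pkl","rb"))
im=cv2.imread("pics/w5.png");crop(im,235,135,100,130,4.5,"pics/w5c.png")
print("bottle cap",tri(("top",361,103),("scene",280,324)))
for n,u,v,z in [("blkL",271,205,12),("blkR",298,205,12),("wingTL",272,152,6),("wingTR",298,152,6),("wingBL",271,251,6),("wingBR",296,251,6)]: print(n,plane("wrist",u,v,z,c))
E
```

```text
bottle cap (array([ 849.4, -221.2,  135.8]), [np.float64(0.3382363084155248), np.float64(0.33823630841544766)])
blkL [ 670.1 -178.2   12. ]
blkR [ 687.  -162.9   12. ]
wingTL [ 641.4 -145.1    6. ]
wingTR [ 657.3 -130.6    6. ]
wingBL [ 699.7 -211.5    6. ]
wingBR [ 716.3 -196.4    6. ]
```

View pics/w5c.png

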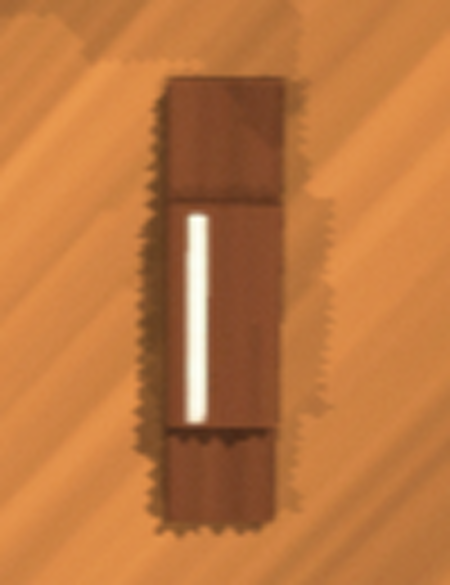

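The strip sits off centre, so I'm using the wing corners for the true centre, about (679,-171). The bottle is 170 mm away.

{"op": "carry_out", "data": {
  "series": [
    {"delta_pos":[4,4,-50],"turn":[0,0,0],"hand":1},
    {"delta_pos":[4,4,-95],"turn":[0,0,0],"hand":1},
    {"delta_pos":[4,4,-116],"turn":[0,0,0],"hand":1},
    {"delta_pos":[4,4,-116],"turn":[0,0,0],"hand":0},
    {"delta_pos":[4,4,-116],"turn":[0,0,0],"hand":0},
    {"delta_pos":[4,4,-116],"turn":[0,0,0],"hand":0},
    {"delta_pos":[4,4,-116],"turn":[0,0,0],"hand":0},
    {"delta_pos":[4,4,-116],"turn":[0,0,0],"hand":0}
  ],
  "squeeze": 20
}}

```text
clock: 9.52
eef_pos: [678.8, -171.1, 5.8]
eef_rot: [3.141, 0.0, 2.305]
wrist_force: [1.1, 0.4, 0.6]
finger_gap: 47.4
```

{"op": "carry_out", "data": {
  "series": [
    {"delta_pos":[0,0,0],"turn":[0,0,0],"hand":0},
    {"delta_pos":[0,0,0],"turn":[0,0,0],"hand":0},
    {"delta_pos":[0,0,0],"turn":[0,0,0],"hand":0},
    {"delta_pos":[0,0,0],"turn":[0,0,0],"hand":0},
    {"delta_pos":[0,0,0],"turn":[0,0,0],"hand":0}
  ]
}}

```text
clock: 10.15
eef_pos: [678.7, -171.0, 5.4]
eef_rot: [-3.142, -0.0, 2.305]
wrist_force: [-0.1, 0.5, -1.0]
finger_gap: 21.6
```

{"op": "carry_out", "data": {
  "series": [
    {"delta_pos":[0,0,60],"turn":[0,0,0],"hand":0},
    {"delta_pos":[0,0,105],"turn":[0,0,0],"hand":0},
    {"delta_pos":[-214,315,105],"turn":[0,0,0.79],"hand":0},
    {"delta_pos":[-214,315,105],"turn":[0,0,0.79],"hand":0},
    {"delta_pos":[-214,315,105],"turn":[0,0,0.79],"hand":0},
    {"delta_pos":[-214,315,105],"turn":[0,0,0.79],"hand":0},
    {"delta_pos":[-214,315,105],"turn":[0,0,0.79],"hand":0},
    {"delta_pos":[-214,315,105],"turn":[0,0,0.79],"hand":0}
  ]
}}

```text
clock: 11.15
eef_pos: [466.7, 140.6, 110.7]
eef_rot: [3.141, 0.001, 3.095]
wrist_force: [1.2, 0.5, 1.1]
finger_gap: 21.8
```

{"op": "carry_out", "data": {
  "series": [
    {"delta_pos":[-5,7,0],"turn":[0,0,0],"hand":0},
    {"delta_pos":[-5,7,0],"turn":[0,0,0],"hand":0},
    {"delta_pos":[-5,7,0],"turn":[0,0,0],"hand":0}
  ]
}}

```text
clock: 11.52
eef_pos: [463.7, 145.2, 110.4]
eef_rot: [-3.141, 0.0, 3.094]
wrist_force: [0.1, -0.2, -0.6]
finger_gap: 21.8
```

```bash
python3 - <<'E'
from h import *
wshot("w6")
E
```

```text
w6 t 11.525 tcp [463.7 145.2 110.4] [-3.141  0.     3.094] gap 21.8
```

View pics/w6.png

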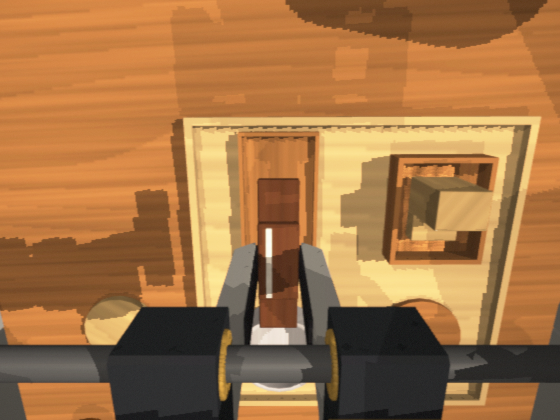

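```bash
python3 - <<'E'
from h import *
np.set_printoptions(precision=1,suppress=True)
c=pickle.load(open("pics/w6.pkl","rb"))
for n,u,v,z in [("trRL",237,133,16),("trRR",320,133,16),("trL250",242,240,16),("trR240",315,240,16),("bridge rear L",258,179,111),("bR",298,179,111)]: print(n,plane("wrist",u,v,z,c))
E
```

```text
trRL [401.6 116.6  16. ]
trRR [404.6 179.4  16. ]
trL250 [488.2 113.7  16. ]
trR240 [491.1 173.9  16. ]
bridge rear L [418.8 136.6 111. ]
bR [419.8 157.1 111. ]
```

{"op": "carry_out", "data": {
  "series": [
    {"delta_pos":[0,0,-50],"turn":[0,0,0],"hand":0},
    {"delta_pos":[0,0,-80],"turn":[0,0,0],"hand":0},
    {"delta_pos":[0,0,-90],"turn":[0,0,0],"hand":0},
    {"delta_pos":[0,0,-94],"turn":[0,0,0],"hand":0},
    {"delta_pos":[0,0,-94],"turn":[0,0,0],"hand":0},
    {"delta_pos":[0,0,-94],"turn":[0,0,0],"hand":0}
  ]
}}

```text
clock: 12.32
eef_pos: [463.5, 146.3, 17.4]
eef_rot: [3.141, 0.002, 3.095]
wrist_force: [1.0, 0.5, 0.5]
finger_gap: 21.4
```

{"op": "carry_out", "data": {
  "series": [
    {"delta_pos":[0,0,0],"turn":[0,0,0],"hand":0.3},
    {"delta_pos":[0,0,0],"turn":[0,0,0],"hand":0.3},
    {"delta_pos":[0,0,0],"turn":[0,0,0],"hand":0.3},
    {"delta_pos":[0,0,60],"turn":[0,0,0],"hand":0.3},
    {"delta_pos":[0,0,120],"turn":[0,0,0],"hand":1},
    {"delta_pos":[0,0,120],"turn":[0,0,0],"hand":1},
    {"delta_pos":[0,0,120],"turn":[0,0,0],"hand":1}
  ]
}}

```text
clock: 13.2
eef_pos: [462.6, 146.1, 135.8]
eef_rot: [-3.141, -0.001, 3.095]
wrist_force: [0.4, -0.5, -0.8]
finger_gap: 54.5
```

```bash
python3 - <<'E'
from h import *
wshot("w7")
E
```

```text
w7 t 13.2 tcp [462.6 146.1 135.8] [-3.141e+00 -1.000e-03  3.095e+00] gap 54.5
```

View pics/w7.png

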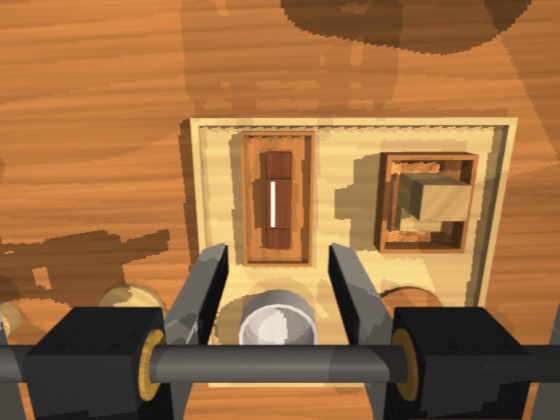

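{"op": "carry_out", "data": {
  "series": [
    {"delta_pos":[111,-284,0],"turn":[0,0,-1.525],"hand":1},
    {"delta_pos":[111,-284,0],"turn":[0,0,-1.525],"hand":1},
    {"delta_pos":[111,-284,0],"turn":[0,0,-1.525],"hand":1},
    {"delta_pos":[111,-284,0],"turn":[0,0,-1.525],"hand":1},
    {"delta_pos":[111,-284,0],"turn":[0,0,-1.525],"hand":1},
    {"delta_pos":[111,-284,0],"turn":[0,0,-1.525],"hand":1},
    {"delta_pos":[111,-284,0],"turn":[0,0,-1.525],"hand":1},
    {"delta_pos":[111,-284,0],"turn":[0,0,-1.525],"hand":1}
  ]
}}

```text
clock: 14.25
eef_pos: [573.3, -137.8, 134.3]
eef_rot: [-3.138, -0.001, 1.588]
wrist_force: [0.1, -0.1, 0.2]
finger_gap: 93.6
```

{"op": "carry_out", "data": {
  "series": [
    {"delta_pos":[0,0,0],"turn":[0,0,0],"hand":1},
    {"delta_pos":[0,0,0],"turn":[0,0,0],"hand":1},
    {"delta_pos":[0,0,0],"turn":[0,0,0],"hand":1}
  ]
}}

```text
clock: 14.62
eef_pos: [573.9, -137.8, 136.1]
eef_rot: [-3.141, -0.0, 1.597]
wrist_force: [0.1, 0.8, 0.8]
finger_gap: 94.0
```

```bash
python3 - <<'E'
from h import *
wshot("w8")
E
```

```text
w8 t 14.625 tcp [ 573.9 -137.8  136.1] [-3.141 -0.     1.597] gap 94.0
```

View pics/w8.png

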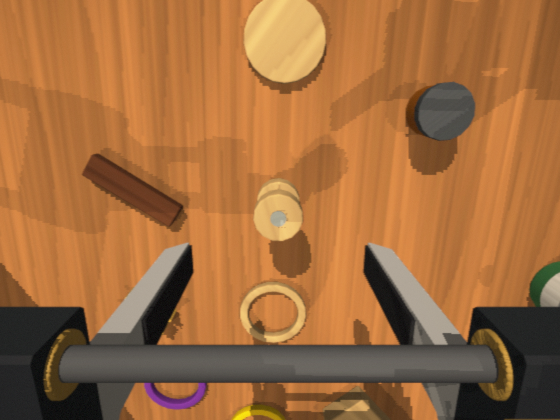

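```bash
python3 - <<'E'
from h import *
np.set_printoptions(precision=1,suppress=True)
c=pickle.load(open("pics/w8.pkl","rb"))
print(plane("wrist",278,217,62,c),plane("wrist",278.5,218.5,64,c),"ring",plane("wrist",273,311.5,8,c))
E
```

```text
[ 573.8 -137.9   62. ] [ 574.2 -138.5   64. ] ring [ 571.9 -252.9    8. ]
```

{"op": "carry_out", "data": {
  "series": [
    {"delta_pos":[0,0,-50],"turn":[0,0,0],"hand":1},
    {"delta_pos":[0,0,-90],"turn":[0,0,0],"hand":1},
    {"delta_pos":[0,0,-102],"turn":[0,0,0],"hand":1},
    {"delta_pos":[0,0,-102],"turn":[0,0,0],"hand":0},
    {"delta_pos":[0,0,-102],"turn":[0,0,0],"hand":0},
    {"delta_pos":[0,0,-102],"turn":[0,0,0],"hand":0},
    {"delta_pos":[0,0,-102],"turn":[0,0,0],"hand":0},
    {"delta_pos":[0,0,-102],"turn":[0,0,0],"hand":0}
  ],
  "squeeze": 20
}}

```text
clock: 15.68
eef_pos: [574.0, -137.9, 34.7]
eef_rot: [3.141, 0.0, 1.595]
wrist_force: [0.4, -0.4, -0.6]
finger_gap: 47.1
```

{"op": "carry_out", "data": {
  "series": [
    {"delta_pos":[0,0,0],"turn":[0,0,0],"hand":0},
    {"delta_pos":[0,0,0],"turn":[0,0,0],"hand":0},
    {"delta_pos":[0,0,0],"turn":[0,0,0],"hand":0},
    {"delta_pos":[0,0,0],"turn":[0,0,0],"hand":0}
  ]
}}

```text
clock: 16.18
eef_pos: [574.0, -137.8, 34.5]
eef_rot: [-3.142, 0.0, 1.595]
wrist_force: [-0.8, -0.4, 0.9]
finger_gap: 37.5
```

{"op": "carry_out", "data": {
  "series": [
    {"delta_pos":[0,0,60],"turn":[0,0,0],"hand":0},
    {"delta_pos":[0,0,100],"turn":[0,0,0],"hand":0},
    {"delta_pos":[16,277,100],"turn":[0,0,0],"hand":0},
    {"delta_pos":[16,277,100],"turn":[0,0,0],"hand":0},
    {"delta_pos":[16,277,100],"turn":[0,0,0],"hand":0},
    {"delta_pos":[16,277,100],"turn":[0,0,0],"hand":0},
    {"delta_pos":[16,277,100],"turn":[0,0,0],"hand":0},
    {"delta_pos":[16,277,100],"turn":[0,0,0],"hand":0}
  ]
}}

```text
clock: 17.18
eef_pos: [589.6, 140.9, 134.1]
eef_rot: [-3.141, 0.0, 1.598]
wrist_force: [-0.1, -1.0, -0.3]
finger_gap: 37.4
```

{"op": "carry_out", "data": {
  "series": [
    {"delta_pos":[0,0,0],"turn":[0,0,0],"hand":0},
    {"delta_pos":[0,0,0],"turn":[0,0,0],"hand":0}
  ]
}}

```text
clock: 17.42
eef_pos: [590.0, 138.0, 134.4]
eef_rot: [-3.141, 0.0, 1.593]
wrist_force: [-0.3, 0.2, -0.7]
finger_gap: 37.6
```

```bash
python3 - <<'E'
from h import *
wshot("w9")
cv2.imwrite("pics/s9.png",camera("scene")[:,:,::-1])
s=cv2.imread("pics/s9.png");crop(s,250,60,200,150,4,"pics/s9c.png")
E
```

```text
w9 t 17.425 tcp [590.  138.  134.4] [-3.141  0.     1.593] gap 37.6
```

View pics/w9.png

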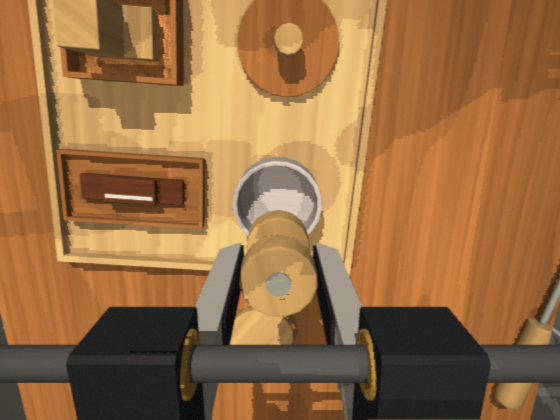

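View pics/s9c.png

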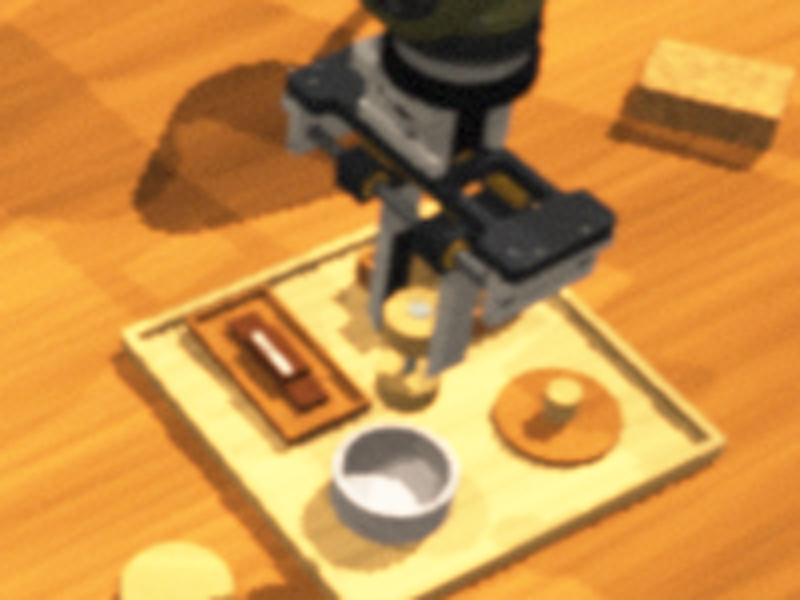

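```bash
python3 - <<'E'
from h import *
np.set_printoptions(precision=1,suppress=True)
c=pickle.load(open("pics/w9.pkl","rb"))
for p in [(233,203),(322,202),(278,157.5)]: print(plane("wrist",*p,34,c))
for p in [(239,47),(338,45),(288,98)]: print("foot",plane("wrist",*p,12,c))
print("posttop",plane("wrist",288.5,39,32,c))
E
```

```text
[553.1 140.6  34. ]
[625.9 143.1  34. ]
[589.1 178.6  34. ]
foot [556.7 261.4  12. ]
foot [634.1 264.6  12. ]
foot [596.2 224.1  12. ]
posttop [594.8 264.7  32. ]
```

{"op": "carry_out", "data": {
  "series": [
    {"delta_pos":[-0.5,2,-40],"turn":[0,0,0],"hand":0},
    {"delta_pos":[-0.5,2,-70],"turn":[0,0,0],"hand":0},
    {"delta_pos":[-0.5,2,-84],"turn":[0,0,0],"hand":0},
    {"delta_pos":[-0.5,2,-89],"turn":[0,0,0],"hand":0},
    {"delta_pos":[-0.5,2,-89],"turn":[0,0,0],"hand":0},
    {"delta_pos":[-0.5,2,-89],"turn":[0,0,0],"hand":0}
  ]
}}

```text
clock: 18.27
eef_pos: [590.0, 141.2, 46.5]
eef_rot: [3.14, -0.0, 1.595]
wrist_force: [-0.8, 0.1, 0.2]
finger_gap: 37.3
```

{"op": "carry_out", "data": {
  "series": [
    {"delta_pos":[0,0,0],"turn":[0,0,0],"hand":0.55},
    {"delta_pos":[0,0,0],"turn":[0,0,0],"hand":0.55},
    {"delta_pos":[0,0,0],"turn":[0,0,0],"hand":0.55},
    {"delta_pos":[0,0,0],"turn":[0,0,0],"hand":0.55},
    {"delta_pos":[0,0,60],"turn":[0,0,0],"hand":0.55},
    {"delta_pos":[0,0,110],"turn":[0,0,0],"hand":1},
    {"delta_pos":[0,0,110],"turn":[0,0,0],"hand":1},
    {"delta_pos":[0,0,110],"turn":[0,0,0],"hand":1}
  ]
}}

```text
clock: 19.27
eef_pos: [589.1, 141.1, 154.6]
eef_rot: [-3.141, 0.0, 1.595]
wrist_force: [-0.3, -0.4, -1.0]
finger_gap: 78.3
```

```bash
python3 - <<'E'
from h import *
wshot("w10")
E
```

```text
w10 t 19.275 tcp [589.1 141.1 154.6] [-3.141  0.     1.595] gap 78.3
```

View pics/w10.png

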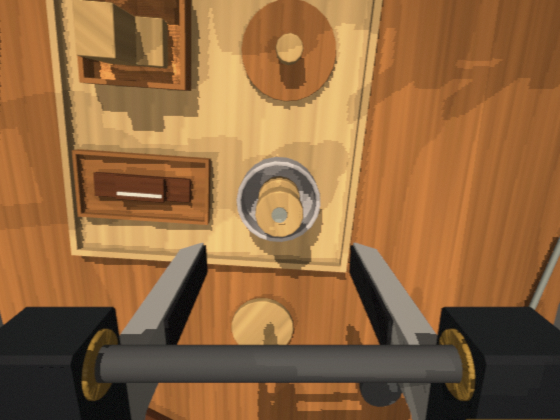

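{"op": "carry_out", "data": {
  "series": [
    {"delta_pos":[-17,-396,-25],"turn":[0,0,0],"hand":1},
    {"delta_pos":[-17,-396,-25],"turn":[0,0,0],"hand":1},
    {"delta_pos":[-17,-396,-25],"turn":[0,0,0],"hand":1},
    {"delta_pos":[-17,-396,-25],"turn":[0,0,0],"hand":1},
    {"delta_pos":[-17,-396,-25],"turn":[0,0,0],"hand":1},
    {"delta_pos":[-17,-396,-25],"turn":[0,0,0],"hand":1},
    {"delta_pos":[-17,-396,-25],"turn":[0,0,0],"hand":1},
    {"delta_pos":[-17,-396,-25],"turn":[0,0,0],"hand":1}
  ]
}}

```text
clock: 20.32
eef_pos: [571.9, -255.4, 129.0]
eef_rot: [-3.14, -0.001, 1.593]
wrist_force: [0.2, -0.7, 0.1]
finger_gap: 94.1
```

{"op": "carry_out", "data": {
  "series": [
    {"delta_pos":[0,0,0],"turn":[0,0,0],"hand":1},
    {"delta_pos":[0,0,0],"turn":[0,0,0],"hand":1},
    {"delta_pos":[0,0,0],"turn":[0,0,0],"hand":1}
  ]
}}

```text
clock: 20.7
eef_pos: [572.7, -253.9, 130.6]
eef_rot: [3.141, 0.0, 1.596]
wrist_force: [0.6, -0.0, -0.2]
finger_gap: 94.0
```

```bash
python3 - <<'E'
from h import *
im,c=wshot("w11")
hsv=cv2.cvtColor(im,cv2.COLOR_BGR2HSV)
m=((hsv[...,1]<150)&(hsv[...,2]>120)).astype(np.uint8)
m[:, :170]=0;m[:,390:]=0;m[330:]=0
cs,_=cv2.findContours(m,0,2)
for k in cs:
    if cv2.contourArea(k)>500:
        e=cv2.fitEllipse(k);print(e,plane("wrist",*e[0],8,c).round(1))
E
```

```text
w11 t 20.7 tcp [ 572.7 -253.9  130.6] [3.141 0.    1.596] gap 94.0
((344.44610595703125, 405.4239807128906), (80.96678161621094, 223.43971252441406), 12.656396865844727) [ 648.5 -476.6    8. ]
((276.4400939941406, 200.78817749023438), (71.24312591552734, 72.96492004394531), 92.51997375488281) [ 571.4 -254.6    8. ]
```

View pics/w11.png

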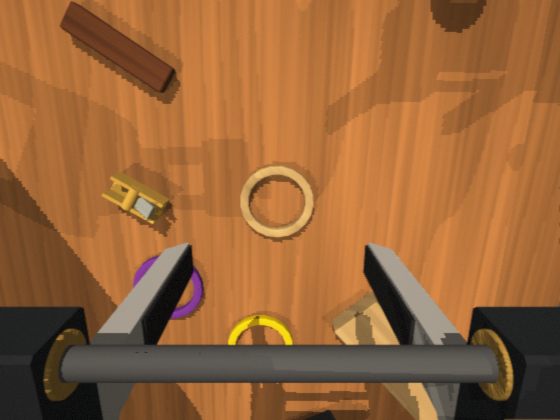

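Pale open ring centred at (276,201). The yellow clamp and purple ring are clear of the finger paths.

{"op": "carry_out", "data": {
  "series": [
    {"delta_pos":[-1,-1,-60],"turn":[0,0,0],"hand":1},
    {"delta_pos":[-1,-1,-105],"turn":[0,0,0],"hand":1},
    {"delta_pos":[-1,-1,-127],"turn":[0,0,0],"hand":1},
    {"delta_pos":[-1,-1,-127],"turn":[0,0,0],"hand":1},
    {"delta_pos":[-1,-1,-127],"turn":[0,0,0],"hand":0},
    {"delta_pos":[-1,-1,-127],"turn":[0,0,0],"hand":0},
    {"delta_pos":[-1,-1,-127],"turn":[0,0,0],"hand":0},
    {"delta_pos":[-1,-1,-127],"turn":[0,0,0],"hand":0}
  ],
  "squeeze": 12
}}

```text
clock: 21.75
eef_pos: [571.6, -255.8, 3.7]
eef_rot: [3.141, 0.0, 1.595]
wrist_force: [-0.4, 1.0, 2.0]
finger_gap: 66.0
```

{"op": "carry_out", "data": {
  "series": [
    {"delta_pos":[0,0,0],"turn":[0,0,0],"hand":0},
    {"delta_pos":[0,0,0],"turn":[0,0,0],"hand":0}
  ]
}}

```text
clock: 22.0
eef_pos: [571.6, -255.8, 3.7]
eef_rot: [3.141, 0.0, 1.595]
wrist_force: [-1.4, 0.8, 4.4]
finger_gap: 65.8
```

{"op": "carry_out", "data": {
  "series": [
    {"delta_pos":[0,0,40],"turn":[0,0,0],"hand":0},
    {"delta_pos":[0,0,100],"turn":[0,0,0],"hand":0},
    {"delta_pos":[10,60,130],"turn":[0,0,0],"hand":0},
    {"delta_pos":[10,120,130],"turn":[0,0,0],"hand":0},
    {"delta_pos":[12,180,130],"turn":[0,0,0],"hand":0},
    {"delta_pos":[14,240,130],"turn":[0,0,0],"hand":0},
    {"delta_pos":[16,300,130],"turn":[0,0,0],"hand":0},
    {"delta_pos":[16,300,130],"turn":[0,0,0],"hand":0}
  ]
}}

```text
clock: 23.0
eef_pos: [587.2, 47.8, 133.3]
eef_rot: [-3.141, -0.0, 1.599]
wrist_force: [-0.1, -0.9, -0.1]
finger_gap: 65.5
```

{"op": "carry_out", "data": {
  "series": [
    {"delta_pos":[8,219,0],"turn":[0,0,0],"hand":0},
    {"delta_pos":[8,219,0],"turn":[0,0,0],"hand":0},
    {"delta_pos":[8,219,0],"turn":[0,0,0],"hand":0},
    {"delta_pos":[8,219,0],"turn":[0,0,0],"hand":0},
    {"delta_pos":[8,219,0],"turn":[0,0,0],"hand":0},
    {"delta_pos":[8,219,0],"turn":[0,0,0],"hand":0}
  ]
}}

```text
clock: 23.75
eef_pos: [595.7, 261.7, 133.2]
eef_rot: [-3.141, 0.0, 1.594]
wrist_force: [-0.6, -0.9, 0.0]
finger_gap: 65.9
```

```bash
python3 - <<'E'
from h import *
im,c=wshot("w12")
for p in [(278,290),(278,300)]: print(plane("wrist",*p,32,c).round(1))
E
```

```text
w12 t 23.75 tcp [595.7 261.7 133.2] [-3.141  0.     1.594] gap 65.9
[597.4 185.2  32. ]
[597.6 175.3  32. ]
```

View pics/w12.png

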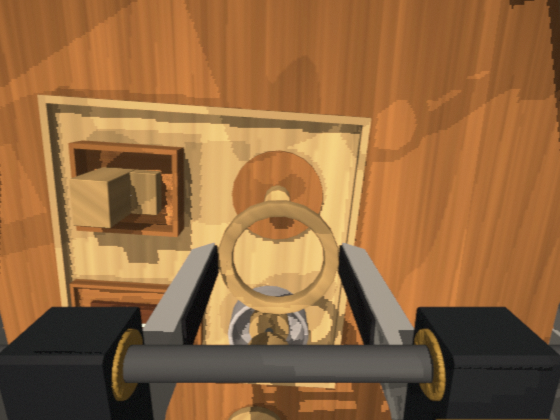

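```bash
python3 - <<'E'
from h import *
c=pickle.load(open("pics/w12.pkl","rb"))
for p in [(232.5,195),(325,195),(279,150.5),(279,242)]: print(plane("wrist",*p,12,c).round(1))
print("ring",plane("wrist",278.5,256,136,c).round(1))
E
```

```text
[555.8 265.7  12. ]
[636.6 267.6  12. ]
[595.5 305.3  12. ]
[597.4 222.7  12. ]
ring [596.  263.9 136. ]
```

{"op": "carry_out", "data": {
  "series": [
    {"delta_pos":[0.5,1,0],"turn":[0,0,0],"hand":0},
    {"delta_pos":[0.5,1,-50],"turn":[0,0,0],"hand":0},
    {"delta_pos":[0.5,1,-80],"turn":[0,0,0],"hand":0},
    {"delta_pos":[0.5,1,-100],"turn":[0,0,0],"hand":0},
    {"delta_pos":[0.5,1,-112],"turn":[0,0,0],"hand":0},
    {"delta_pos":[0.5,1,-117],"turn":[0,0,0],"hand":0},
    {"delta_pos":[0.5,1,-117],"turn":[0,0,0],"hand":0},
    {"delta_pos":[0.5,1,-117],"turn":[0,0,0],"hand":0}
  ]
}}

```text
clock: 24.8
eef_pos: [596.4, 264.3, 17.3]
eef_rot: [3.14, -0.0, 1.595]
wrist_force: [0.3, 0.8, -0.8]
finger_gap: 65.8
```

{"op": "carry_out", "data": {
  "series": [
    {"delta_pos":[0,0,0],"turn":[0,0,0],"hand":0.83},
    {"delta_pos":[0,0,0],"turn":[0,0,0],"hand":0.83},
    {"delta_pos":[0,0,0],"turn":[0,0,0],"hand":0.83},
    {"delta_pos":[0,0,0],"turn":[0,0,0],"hand":0.83},
    {"delta_pos":[0,0,30],"turn":[0,0,0],"hand":0.83},
    {"delta_pos":[0,0,90],"turn":[0,0,0],"hand":0.83},
    {"delta_pos":[0,0,140],"turn":[0,0,0],"hand":0.83},
    {"delta_pos":[0,0,140],"turn":[0,0,0],"hand":0.83}
  ]
}}

```text
clock: 25.8
eef_pos: [597.5, 264.8, 161.1]
eef_rot: [3.135, -0.002, 1.595]
wrist_force: [0.7, -0.2, -1.2]
finger_gap: 78.1
```

{"op": "carry_out", "data": {
  "series": [
    {"delta_pos":[-180,-20,90],"turn":[0,0,0],"hand":0.83},
    {"delta_pos":[-180,-20,90],"turn":[0,0,0],"hand":0.83},
    {"delta_pos":[-180,-20,90],"turn":[0,0,0],"hand":0.83},
    {"delta_pos":[-180,-20,90],"turn":[0,0,0],"hand":0.83},
    {"delta_pos":[-180,-20,90],"turn":[0,0,0],"hand":0.83},
    {"delta_pos":[-180,-20,90],"turn":[0,0,0],"hand":0.83}
  ]
}}

```text
clock: 26.55
eef_pos: [416.6, 244.1, 245.2]
eef_rot: [-3.14, 0.001, 1.594]
wrist_force: [0.4, 1.2, -0.3]
finger_gap: 78.2
```

```bash
python3 - <<'E'
from h import *
wshot("w13")
t=camera("top")[:,:,::-1];s=camera("scene")[:,:,::-1]
cv2.imwrite("pics/tf.png",t);cv2.imwrite("pics/sf.png",s);crop(s,275,100,160,120,5,"pics/sfc.png")
E
```

```text
w13 t 26.55 tcp [416.6 244.1 245.2] [-3.140e+00  1.000e-03  1.594e+00] gap 78.2
```

View pics/w13.png

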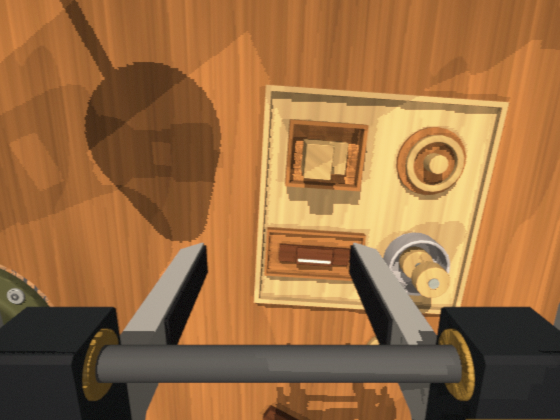

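View pics/tf.png

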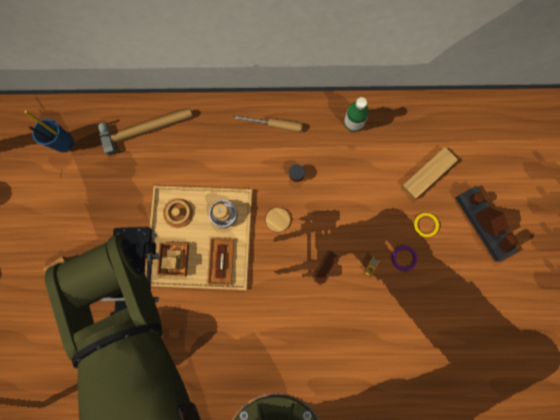

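View pics/sfc.png

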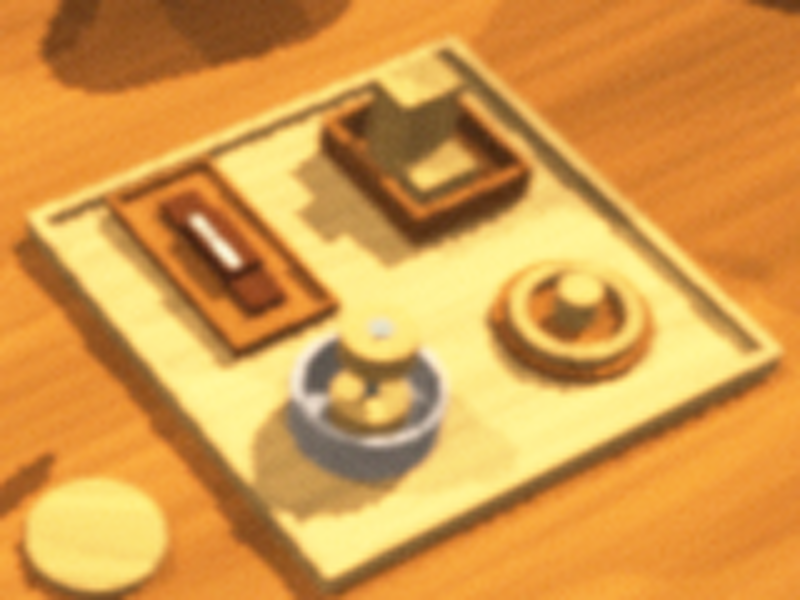

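All four look seated in both views. Before handing in I'll check positions from the top and scene cameras, including the disc and bar.

```bash
python3 - <<'E'
from h import *
t=cv2.imread("pics/tf.png");s=cv2.imread("pics/sf.png");t0=cv2.imread("pics/top0.png");s0=cv2.imread("pics/scene0.png")
crop(t,140,180,120,115,5,"pics/tfc.png")
w=pickle.load(open("pics/w13.pkl","rb"))
S=lambda x,y:("scene",275+(x+.5)/5-.5,100+(y+.5)/5-.5)
np.set_printoptions(precision=1,suppress=True)
print("nut",tri(S(380,328),("wrist",433.5,284,w)),"ring",tri(S(578,312),("wrist",435.5,163,w)))
def pc(a,b,x,y,w,h):
    f=lambda i:cv2.cvtColor(i[y:y+h,x:x+w],cv2.COLOR_BGR2GRAY).astype(np.float32)
    return cv2.phaseCorrelate(f(a),f(b))
print("disc shift px",pc(s0,s,272,190,44,34),"bar",pc(s0,s,204,172,30,44))
E
```

```text
nut (array([589.4, 139.5,  73.3]), [np.float64(0.2073462583246677), np.float64(0.20734625832479345)]) ring (array([597. , 264.5,  17.7]), [np.float64(0.07704923166769233), np.float64(0.07704923166775639)])
disc shift px ((0.6407865872398304, -0.07486001820376842), 0.8265374354374262) bar ((-0.17749307946100323, 0.33105301630858364), 0.5541798609274405)
```

View pics/tfc.png

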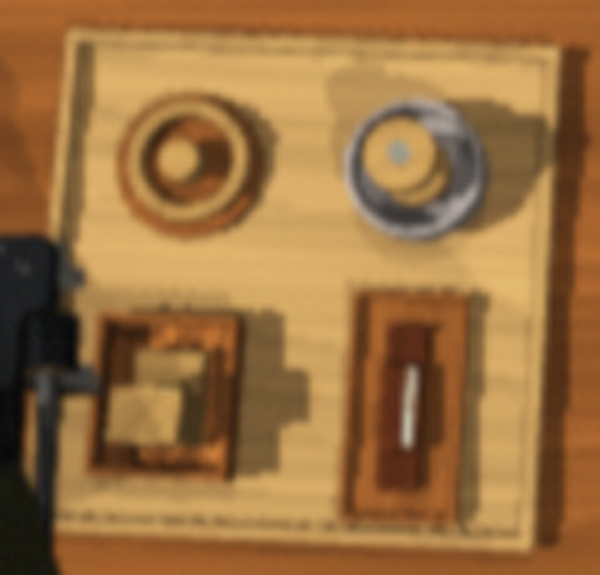

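```bash
python3 -c "
from cell import *
print(sign_off())"
```

```text
the job is handed in; nothing more can be done
None
```

I placed all four parts in the caddy and handed the job in at about 27 s. `sign_off` gives no verdict, so this rests on my own checks.

**Placed parts:**
- **Heel block:** it stands on its foot in the bin, by eye in three views. I did not measure its final position.
- **Bridge:** it lies flat with the pale strip up, lengthwise in the trough. I checked this by eye in the final views. I released it about 2 mm above where it should rest, and did not measure its resting height.
- **Spool clamp:** it stands upright in the cup. The nut top triangulated at (589, 140, 73), against an expected height of 74 and a cup centre of about (589, 140).
- **Ring:** it lies over the post on the foot, centred at (597, 264.5) against a post at about (596, 264). Its height measured 17.7 against an expected 20 for the top face, so about 2 mm low.

**Blanks:** the disc and bar moved by less than 1 pixel in the scene view, so they have not shifted. The gripper ended empty, raised to about 245 mm and clear of everything.

**Disagreements:**
- The wrist and fixed cameras differed by 2–4 mm on where the places in the caddy stand, mostly in y, so I worked between the two.
- The bridge's pale strip sits about 4 mm off its centre line, so I took the bridge's centre from its edges instead.

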